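Start the glaze firing at the kiln control desk

TASK

Start the kiln: first push the power rocker on the white box over to on by pressing its orange-striped end, then press the blue programme key fully home so that it stays down, then press the green start key fully down and let it come up again. Do not press the yellow, white or red keys, or a key before its turn; do not lift, tip or shove the power box, and leave everything else on the bench where it stands.

Things in the scene. Friction and masses are not known exactly. Their poses are not given: they have to be found in the camera images.
- console: grey kiln control desk, fixed, 170 mm (its x) x 250 mm (its y) x 50 mm high; origin at the centre of its underside, its -x side faces the operator (robot). Back row (x = +14 mm): three square programme keys, blue, yellow and white in any order, at y = -58, 0, +58 mm. Front row (x = -52 mm): round green start and round red stop keys at y = -40 and +40 mm, either way round
- blue_top (a point): centre of the top face of the blue key (30 x 30 mm square cap), moves with the key; the top stands 14 mm above the desk's flat top (64 mm above the table) when up, 58 mm above the table when fully down
- yellow_top (a point): centre of the top face of the yellow key (30 x 30 mm square cap), moves with the key; the top stands 14 mm above the desk's flat top (64 mm above the table) when up, 58 mm above the table when fully down
- white_top (a point): centre of the top face of the white key (30 x 30 mm square cap), moves with the key; the top stands 14 mm above the desk's flat top (64 mm above the table) when up, 58 mm above the table when fully down
- green_top (a point): centre of the top face of the green start key (round cap, 32 mm diameter), moves with the key; the top stands 14 mm above the desk's flat top (64 mm above the table) when up, 58 mm above the table when fully down
- red_top (a point): centre of the top face of the red stop key (round cap, 32 mm diameter), moves with the key; the top stands 14 mm above the desk's flat top (64 mm above the table) when up, 58 mm above the table when fully down
- blue (a joint): travel of the blue square programme key: 0 = standing up, 0.006 m = fully down. No return spring: it resists with about 3 N and stays where it is pushed.
- yellow (a joint): travel of the yellow square programme key: 0 = standing up, 0.006 m = fully down. No return spring: it resists with about 3 N and stays where it is pushed.
- white (a joint): travel of the white square programme key: 0 = standing up, 0.006 m = fully down. No return spring: it resists with about 3 N and stays where it is pushed.
- green (a joint): travel of the green start key: 0 = up, 0.006 m = fully down; a spring of 1.3 N (up) to 5.2 N (fully down) brings it back up
- red (a joint): travel of the red stop key: 0 = up, 0.006 m = fully down; sprung like the green one
- power_box: white power box standing loose on rubber feet, 120 mm (its x) x 64 mm (its y) x 50 mm high with a 4 mm dark frame on top, 0.75 kg; origin at the centre of its underside. On top is a black rocker 70 mm (along x) x 30 mm, pivoting about the box's y axis 67 mm above the underside; its +x end carries an orange stripe (the on end) and stands up at first
- rocker_on_end (a point): point on the rocker's top face in the middle of the orange stripe, 27 mm from the pivot towards the on end; moves with the rocker: about 78 mm above the table when off, 67.5 mm when on
- rocker (a joint): angle of the power rocker: 0 = off (striped end up), 0.4 rad = on (striped end down). It starts within 0.05 rad of off, resists with about 2 N at the stripe and stays where it is pushed, so push it all the way
- glaze_jar: brown-red jar with black cap, 56 mm diameter, 75 mm tall, right of the desk; loose bystander, origin at the centre of its underside
- cup: blue ceramic cup, 72 mm across, 75 mm tall, behind the desk; loose bystander, origin at the centre of its underside
- stamp: turned wooden clay stamp, 38 mm diameter, 70 mm tall, left of the desk; loose bystander, origin at the centre of its underside
- palette_knife: spatula lying flat, 190 mm long, behind the desk; loose bystander, origin on its underside, x along its length
- oxide_jar: small amber jar with white cap, 44 mm diameter, 55 mm tall, beyond the power box; loose bystander, origin at the centre of its underside
- plaque: white disc with a paw print, 96 mm diameter, 12 mm thick, on a fixed bamboo board 220 x 340 x 20 mm beyond and left of the work, beside a fixed steel sieve ring 144 mm across and 55 mm tall; loose bystander, origin at the centre of its underside
Things that resemble listed ones, but are neither listed nor needed, are in the scene too. Of the things that look like the power_box, the middle-sized one is meant.

How it is judged:
By the outcome, as a careful person would: the job done as asked, in the order asked, and still so for the second after the job is handed in, with the robot touching nothing.
It also fails if it takes over 45 s, if anything falls off the work surface, if the arm or the gripper's body presses on something with over 40 N, if the wrist force passes 120 N, or if a joint passes its speed limit or range.

ROBOT

A 6-joint arm with a two-finger parallel gripper is mounted at the origin on the work surface. World frame = base frame: x ahead of the robot, y to its left, z up, the work surface at z = 0. Lengths are in mm, angles in rad, forces in N, time in s.
With the tool pointing down it reaches from about 350 to 775 mm from the base axis. Payload 7.3 kg.
Tool frame: the origin (TCP) lies midway between the tips of the shut fingers; the grasp point (between the pads) lies 19 mm behind it; x points along the fingers, y is the direction in which the jaws open and shut, and the axes are right-handed (so a half turn about x gives the same grasp; the last joint's range is limited). The gripper opens to 92 mm and grips with 3 to 60 N. Pads are 19 mm wide; open, the fingers measure 130 mm over their backs; the gripper's body (75 mm by 190 mm) begins 47 mm behind the grasp point.
Start: joints at [-1.402, 0.342, 1.524, -0, 1.275, -0.146], TCP at [162.577, -499.215, 206.541] pointing down, gripper open.
Joint ranges: [-2.53, 2.53], [-0.77, 2.02], [0.04, 2.7], [-1, 4.14], [0.28, 2.66], [-3.11, 3.11]. Speed limits (rad/s): [2.57, 2.57, 3.14, 3.14, 3.14, 3.14].

INTERFACE

Orientations are given as [roll, pitch, yaw] about the fixed x, y, z axes, in that order (R = Rz(yaw) Ry(pitch) Rx(roll)).
In Python, from plant import get_obs, capture, close_job gives the robot as it stands. The module is installed in compiled form; this text tells all that it offers.
- The arm moves only by the tool send_rows, never from a script. Its argument "moves" is a list of rows, each a list of 4 numbers: the shift along the tool's x, y, z in mm, then the turn about the tool's x in degrees. In form: [[tx, ty, tz, yaw], ...]. A call has 1 to 8 rows; each row shifts and turns the commanded pose from where the row before left it, along the tool's axes as they then stand; what a row does not reach is not made up. A row lasts 1/8 s, in which the tool goes at most 62.5 mm and 10.7 degrees, less where a joint would pass 70% of its speed; a pose out of reach is approached as far as the arm can. A call with a gripper value outside its range is refused whole. "hand" is the opening, from 0 (shut) to 1 (fully open), set as the call begins (left out, the last holds). The fingers move at their own pace and stop on an object; the grip force is fixed at half the most. Time passes only in rows, so rows that do not move let the fingers close. It gives the time, the measured TCP pose, the force and the opening at its end, in the units of the state.
- get_obs(): the state, without advancing time (a new reading comes with each control period).
- capture(name): name is "scene" or "top" or "wrist"; returns a dict with "image" (384x512x3 uint8, red, green, blue), "K" (3x3 intrinsics, pixels), "position" and "attitude" of the camera in the world; the wrist camera has in their place "mount" (4x4, takes a point from camera to tool coordinates, whose origin is the TCP and whose axes are the tool frame's). Camera axes: x right, y down, z forward; pixel columns grow to the right and rows downward; lengths in mm; the calibration is good to about 2 mm. A picture is of the moment at which its call begins: read the wrist's pose just before it. There is no depth.
- close_job(): hands the job in, once; it reports no verdict.
The state is a dict: "time": time; "joint_positions": joint angles; "dq": joint speeds; "tau": joint torques, N m; "tool_pos": TCP position; "tcp_rot": TCP orientation; "contact_force": force on the tool from outside, world axes, zero at the start; "moment": the same for the moment, N m; "grip_width": finger opening in mm.
Only numpy, scipy, OpenCV 4.12 (cv2) and the standard library are available. Lean on these libraries where they do the work, as an engineer would, in place of code of your own. Each camera call takes 0.05 s, during which the arm holds its last target. There are 200 camera calls.

## Working session

There is one attempt and no reset: what is moved stays moved. The work goes in short steps, Python scripts to look and compute and a tool call to move; the robot and the scene stay as the last step left them, time stands still between calls to the robot, and variables do not carry over. Pictures are saved under pics/ and viewed, about 8 in all and at most 12, crops included, and the job is handed in when it is done.

Besides the shell and the picture viewer there is one more tool, called in YAML: its name, and indented under it one key for each argument. send_rows: Moves the arm, as the interface text tells. Its arguments: {"type":"object","properties":{"moves":{"type":"array","items":{"type":"array","items":{"type":"number"}}},"hand":{"type":"number"}},"required":["moves"]}

```bash
mkdir -p pics
cat > h.py <<'E'
import numpy as np, cv2, pickle
from plant import get_obs, capture
def snap(n,f):
    c=capture(n); cv2.imwrite(f'pics/{f}.png',cv2.cvtColor(c['image'],cv2.COLOR_RGB2BGR)); pickle.dump(c,open(f'pics/{f}.pkl','wb')); return c
def load(f): return pickle.load(open(f'pics/{f}.pkl','rb'))
def ray(c,u,v,z):
    R=np.array(c['attitude'],float)
    if R.shape!=(3,3):
        from scipy.spatial.transform import Rotation as S
        R=S.from_euler('xyz',R).as_matrix()
    d=R@np.linalg.solve(c['K'],[u,v,1]); p=np.array(c['position'],float)
    return p+d*(z-p[2])/d[2]
E
python3 - <<'E'
from h import *
o=get_obs(); print(o)
a=snap('top','top0'); b=snap('scene','scene0')
for c in(a,b): print(c['K'],c['position'],c['attitude'])
E
```

```text
{'time': 0.0, 'joint_positions': array([-1.40199068e+00,  3.42745791e-01,  1.52502350e+00,  1.52100814e-05,
        1.27536759e+00, -1.46010150e-01]), 'dq': array([-0.00018099, -0.00034107,  0.00055677, -0.00198482, -0.00240058,
        0.00121214]), 'tau': array([-1.21436555e-03, -4.31245637e+01, -2.44223785e+01,  7.15371617e-02,
        5.58959472e-02, -1.60667018e-04]), 'tool_pos': array([ 162.50935478, -498.76192178,  205.83073947]), 'tcp_rot': array([-1.72622469,  1.56925203,  1.73017932]), 'contact_force': array([-0.49867699,  0.19429591, -0.38338997]), 'moment': array([-0.04941022, -0.01236554,  0.0121694 ]), 'grip_width': 92.15346140174941}
[[454.3184242    0.         251.86617829]
 [  0.         454.3184242  188.97670484]
 [  0.           0.           1.        ]] [ 359.89131352   51.48011411 1106.51897153] [-2.95119947 -0.01380148 -1.58293249]
[[450.71294113   0.         251.56727233]
 [  0.         450.71294113 194.62797173]
 [  0.           0.           1.        ]] [1626.78545966   68.88002871  990.81592069] [-2.27738201e+00  1.93231266e-03  1.58173168e+00]
```

View pics/top0.png

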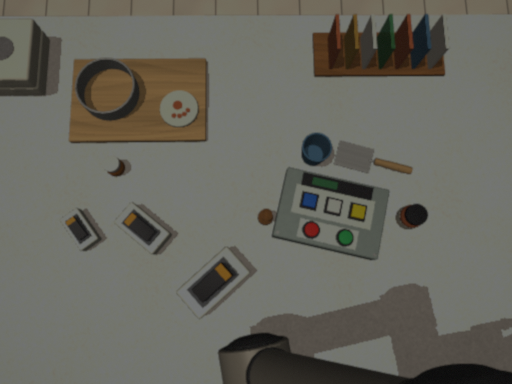

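View pics/scene0.png

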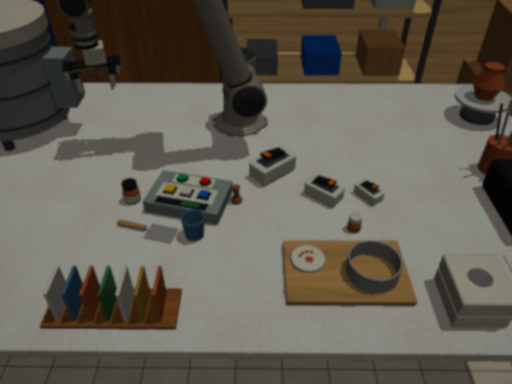

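Top view: the power-box candidates are small (80,230), middle (142,227) and large (213,281), so I choose the middle one, with its orange stripe at about (131,217). Blue key is at (310,201), green (345,238), red (311,230), yellow (358,212) and white (334,206).

```bash
cat > m.py <<'E'
from h import *
def cents(c,lo,hi,z,amin=25):
    h=cv2.cvtColor(c['image'],cv2.COLOR_RGB2HSV); m=cv2.inRange(h,lo,hi)
    n,_,s,ce=cv2.connectedComponentsWithStats(m)
    return [(ce[i].round(1),s[i,4],ray(c,*ce[i],z).round(1)) for i in range(1,n) if s[i,4]>=amin]
C={'orange':((8,170,110),(20,255,255),78),'blue':((105,170,80),(125,255,255),64),'green':((55,120,70),(80,255,255),64),'red':((0,200,90),(6,255,255),64),'yellow':((22,170,100),(33,255,255),64)}
E
python3 - <<'E'
from m import *
for f in('top0','scene0'):
    c=load(f)
    for k,v in C.items():
        for r in cents(c,*v): print(f,k,*r)
c=load('top0')
g=cv2.cvtColor(c['image'],cv2.COLOR_RGB2HSV)
cr=c['image'][190:325,50:260]; cv2.imwrite('pics/crop.png',cv2.cvtColor(cv2.resize(cr,None,fx=3.8,fy=3.8,interpolation=cv2.INTER_CUBIC),cv2.COLOR_RGB2BGR))
E
```

```text
top0 orange [129.7 218.8] 46 [491.6 312.9  78. ]
top0 orange [222.8 271.7] 90 [371.2 101.9  78. ]
top0 blue [309.2 199.9] 139 [533.4 -98.7  64. ]
top0 green [345.1 237. ] 137 [ 446.3 -178.2   64. ]
top0 red [312.  228.4] 100 [ 467.  -102.8   64. ]
top0 yellow [358. 211.] 133 [ 506.1 -211.3   64. ]
scene0 blue [203.2 193.4] 40 [536.5 -98.4  64. ]
scene0 green [181.8 176. ] 33 [ 447.4 -178.1   64. ]
scene0 red [204.5 180.1] 32 [ 468.7 -100.5   64. ]
scene0 yellow [169.6 187.4] 45 [ 507.7 -210.    64. ]
```

View pics/crop.png

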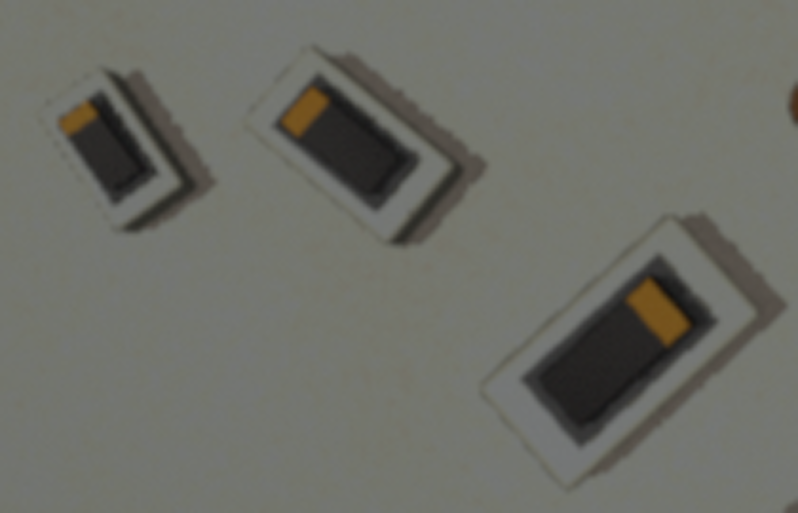

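The crop confirms it: middle box with its orange stripe at upper left (full-image pixel 130,219), long side about 119 mm, which matches the 120 mm spec. The box's +x axis points at about 51° in the world. Next I work out the shifts in tool axes.

```bash
cat > to.py <<'E'
import sys; from h import *
from scipy.spatial.transform import Rotation as S
def to(pts):
    o=get_obs(); p=o['tool_pos']; R=S.from_euler('xyz',o['tcp_rot']).as_matrix()
    print('t',round(o['time'],2),'pos',p.round(1),'yaxis deg',round(np.degrees(np.arctan2(R[1,1],R[0,1])),1),'xaxis',R[:,0].round(4))
    for q in pts: print(q,'shift',(R.T@(np.array(q)-p)).round(1)); p=np.array(q,float)
if __name__=='__main__': to(eval(sys.argv[1]))
E
python3 to.py "[(400,-100,206),(491.6,312.9,206)]"
```

```text
t 0.1 pos [ 162.5 -498.8  205.9] yaxis deg -72.0 xaxis [-2.0e-04  1.3e-03 -1.0e+00]
(400, -100, 206) shift [   0.4 -305.7 -349.3]
(491.6, 312.9, 206) shift [   0.5 -364.2 -214.9]
```

send_rows:
  moves:
    - [0, -38, -44, 0]
    - [0, -38, -44, 0]
    - [0, -38, -44, 0]
    - [0, -38, -44, 0]
    - [0, -38, -44, 0]
    - [0, -38, -44, 0]
    - [0, -38, -44, 0]
    - [0, -38, -44, 0]
  hand: 0

```text
time: 1.1
tool_pos: [403.7, -99.4, 206.5]
tcp_rot: [1.61, 1.571, -1.217]
contact_force: [0.2, -1.3, -0.8]
grip_width: 16.0
```

send_rows:
  moves:
    - [0, -45, -27, 0]
    - [0, -45, -27, 0]
    - [0, -45, -27, 0]
    - [0, -45, -27, 0]
    - [0, -45, -27, 0]
    - [0, -45, -27, 0]
    - [0, -45, -27, 0]
    - [0, -45, -27, 0]

```text
time: 2.1
tool_pos: [497.1, 309.7, 206.0]
tcp_rot: [0.461, 1.57, -2.365]
contact_force: [0.7, 0.2, 1.0]
grip_width: 0.5
```

send_rows:
  moves:
    - [0, 0, 0, -8]
    - [0, 0, 0, -8]
    - [0, 0, 0, -8]
    - [0, 0, 0, -8]
    - [0, 0, 0, 0]
    - [0, 0, 0, 0]

```text
time: 2.85
tool_pos: [496.9, 308.0, 206.2]
tcp_rot: [-0.32, 1.57, -2.591]
contact_force: [-0.4, -0.1, 0.0]
grip_width: 0.2
```

Run:
```python
from to import *
to([(491.6,312.9,90)])
o=get_obs(); c=snap('wrist','w0'); snap('top','top1'); pickle.dump(o,open('pics/o0.pkl','wb')); print(c['mount'],c['K'])
```

```text
t 2.85 pos [496.9 308.  206.2] yaxis deg -40.1 xaxis [-5.e-04 -3.e-04 -1.e+00]
(491.6, 312.9, 90) shift [116.2  -7.2  -0.4]
[[ 3.69489065e-04 -2.82552044e-01  9.59251899e-01 -1.77733823e+02]
 [ 9.99999368e-01 -9.13975618e-04 -6.54400070e-04 -1.50698775e-02]
 [ 1.06163492e-03  9.59251535e-01  2.82551528e-01 -7.56252956e+01]
 [ 0.00000000e+00  0.00000000e+00  0.00000000e+00  1.00000000e+00]] [[321.58295088   0.         256.05839574]
 [  0.         321.58295088 190.20947175]
 [  0.           0.           1.        ]]
```

View pics/w0.png

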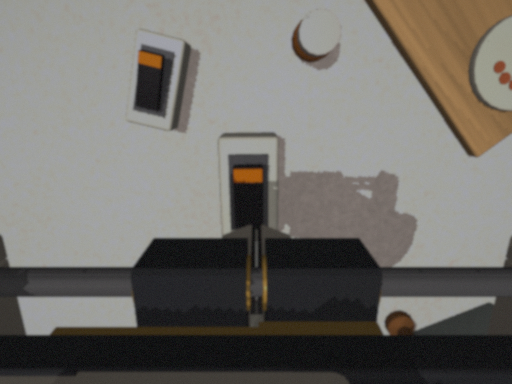

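Wrist view: the box is upright and aligned with the tool, the stripe is at (248,176), and the fingers are shut. I cast that pixel onto z = 78.

```bash
cat >> h.py <<'E'
def wray(c,o,u,v,z):
    from scipy.spatial.transform import Rotation as S
    M=np.array(c['mount']); R=S.from_euler('xyz',o['tcp_rot']).as_matrix()
    d=R@M[:3,:3]@np.linalg.solve(c['K'],[u,v,1]); p=np.array(o['tool_pos'])+R@M[:3,3]
    return p+d*(z-p[2])/d[2]
E
python3 - <<'E'
from m import *
from to import to
c=load('w0'); o=pickle.load(open('pics/o0.pkl','rb'))
for u,v in [(x[0]) for x in cents(c,(5,170,110),(20,255,255),78)]:
    q=wray(c,o,u,v,78); print(u,v,q.round(1))
    if 220<u<280: to([(q[0],q[1],90)])
E
```

```text
Traceback (most recent call last):
  File "m.py", line 5, in cents
    return [(ce[i].round(1),s[i,4],ray(c,*ce[i],z).round(1)) for i in range(1,n) if s[i,4]>=amin]
                                   ~~~^^^^^^^^^^^^
  File "h.py", line 7, in ray
    R=np.array(c['attitude'],float)
               ~^^^^^^^^^^^^
KeyError: 'attitude'
```

```bash
sed -i "s/ray(c,\*ce\[i\],z).round(1))/ray(c,*ce[i],z).round(1) if 'attitude' in c else 0)/" m.py
python3 - <<'E'
from m import *
from to import to
c=load('w0'); o=pickle.load(open('pics/o0.pkl','rb'))
for u,v in [(x[0]) for x in cents(c,(5,170,110),(20,255,255),78)]:
    q=wray(c,o,u,v,78); print(u,v,q.round(1))
    if 220<u<280: to([(q[0],q[1],90)])
E
```

```text
149.9 59.4 [493.5 449.9  78. ]
247.5 175.0 [491.  314.2  78. ]
t 2.95 pos [497.  308.  206.4] yaxis deg -40.1 xaxis [-2.e-04 -2.e-04 -1.e+00]
(np.float64(490.98027605110707), np.float64(314.2351088435018), 90) shift [116.4  -8.7  -0.9]
```

The views agree: stripe at about (491, 314). I bias 2 mm outward and descend.

send_rows:
  moves:
    - [0, -8, -3, 0]
    - [25, 0, 0, 0]
    - [35, 0, 0, 0]
    - [35, 0, 0, 0]
    - [20, 0, 0, 0]
    - [0, 0, 0, 0]
    - [0, 0, 0, 0]

```text
time: 3.82
tool_pos: [493.4, 316.0, 92.5]
tcp_rot: [2.68, 1.569, 0.412]
contact_force: [-0.6, 0.0, 0.4]
grip_width: 0.2
```

send_rows:
  moves:
    - [3, 0, 0, 0]
    - [3, 0, 0, 0]
    - [3, 0, 0, 0]
    - [3, 0, 0, 0]
    - [0, 0, 0, 0]

```text
time: 4.45
tool_pos: [492.7, 315.3, 79.1]
tcp_rot: [-0.347, 1.57, -2.615]
contact_force: [-0.1, -0.4, 0.1]
grip_width: 0.4
```

send_rows:
  moves:
    - [1.5, 0, 0, 0]
    - [1.5, 0, 0, 0]
    - [1.5, 0, 0, 0]
    - [1.5, 0, 0, 0]
    - [0, 0, 0, 0]

```text
time: 5.08
tool_pos: [492.8, 315.4, 73.3]
tcp_rot: [-0.127, 1.57, -2.395]
contact_force: [0.5, 0.1, -0.3]
grip_width: 0.5
```

send_rows:
  moves:
    - [1, 0, 0, 0]
    - [1, 0, 0, 0]
    - [1, 0, 0, 0]
    - [0, 0, 0, 0]

```text
time: 5.58
tool_pos: [492.8, 315.4, 70.4]
tcp_rot: [-0.007, 1.57, -2.276]
contact_force: [-0.5, 0.2, 0.4]
grip_width: 0.4
```

send_rows:
  moves:
    - [1, 0, 0, 0]
    - [1, 0, 0, 0]
    - [0, 0, 0, 0]

```text
time: 5.95
tool_pos: [492.8, 315.4, 68.4]
tcp_rot: [-0.189, 1.571, -2.457]
contact_force: [-0.5, 0.6, 0.1]
grip_width: 0.5
```

Run:
```python
from h import *
print(get_obs()['contact_force'])
w=snap('wrist','w1'); s=snap('scene','s1')
a=cv2.resize(s['image'][130:220,240:390],(640,384),interpolation=2)[:,:]; b=w['image'][60:260,180:330]
cv2.imwrite('pics/p1.png',cv2.cvtColor(np.vstack([a[:,:],]),cv2.COLOR_RGB2BGR)); cv2.imwrite('pics/p1.png',cv2.cvtColor(np.hstack([cv2.resize(a,(450,300)),cv2.resize(b,(225,300))]),cv2.COLOR_RGB2BGR))
```

```text
[-0.47358513  0.6264189   0.14005475]
```

View pics/p1.png

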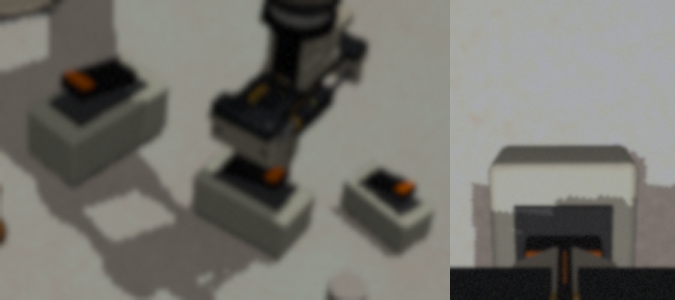

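The scene crop shows the shut fingers on the stripe of the middle box. No firm force yet, so I keep pressing to the end stop.

send_rows:
  moves:
    - [1, 0, 0, 0]
    - [0, 0, 0, 0]

```text
time: 6.3
tool_pos: [492.8, 315.4, 67.4]
tcp_rot: [0.038, 1.571, -2.23]
contact_force: [-1.0, 0.6, -0.5]
grip_width: 0.7
```

send_rows:
  moves:
    - [1, 0, 0, 0]
    - [0, 0, 0, 0]

```text
time: 6.55
tool_pos: [492.8, 315.4, 66.4]
tcp_rot: [0.012, 1.57, -2.256]
contact_force: [0.2, -1.0, -1.0]
grip_width: 0.4
```

send_rows:
  moves:
    - [0.7, 0, 0, 0]
    - [0, 0, 0, 0]

```text
time: 6.8
tool_pos: [492.8, 315.4, 65.7]
tcp_rot: [0.073, 1.571, -2.195]
contact_force: [0.5, 0.5, -0.1]
grip_width: 0.5
```

send_rows:
  moves:
    - [0.7, 0, 0, 0]
    - [0, 0, 0, 0]

```text
time: 7.05
tool_pos: [492.8, 315.4, 65.0]
tcp_rot: [0.14, 1.571, -2.128]
contact_force: [-0.6, 0.5, 0.5]
grip_width: 0.7
```

send_rows:
  moves:
    - [-30, 0, 0, 0]
    - [-45, 0, 0, 0]
    - [-45, 0, 20, 0]
    - [-20, 0, 20, 0]
    - [0, 0, 0, 0]
    - [0, 0, 0, 0]

```text
time: 7.8
tool_pos: [467.1, 284.9, 204.2]
tcp_rot: [-0.544, 1.57, -2.813]
contact_force: [-0.0, 1.3, -0.3]
grip_width: 0.5
```

Run:
```python
from m import *
import pickle
o=get_obs();w=snap('wrist','w2'); s=snap('scene','s2'); print(o['tool_pos'])
for u,v in [x[0] for x in cents(w,(5,170,110),(20,255,255),78)]:
    print(u,v,wray(w,o,u,v,78).round(1),wray(w,o,u,v,67.5).round(1))
r=lambda i:cv2.resize(i,(380,360),interpolation=2)
s0=load('scene0')['image']
A=np.hstack([r(s0[165:215,295:350]),r(s['image'][165:215,295:350])])
cv2.imwrite('pics/p2.png',cv2.cvtColor(A,cv2.COLOR_RGB2BGR))
```

```text
[467.10797108 284.93544069 204.17182791]
154.7 14.7 [491.9 448.6  78. ] [491.1 452.3  67.5]
255.5 138.0 [490.4 313.9  78. ] [489.5 312.9  67.5]
```

View pics/p2.png

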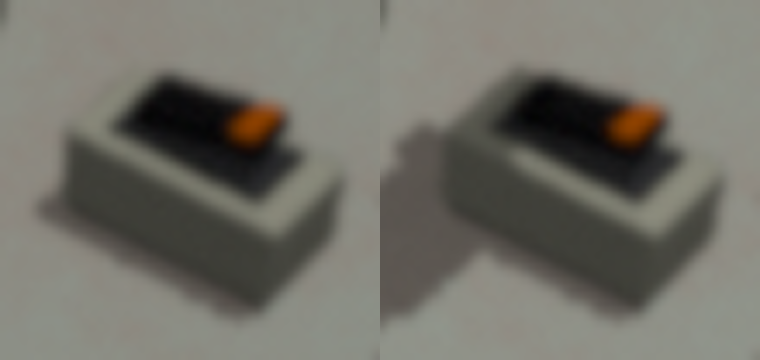

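The rocker has not moved: the stripe looks the same before and after. I triangulate it across the views to find why.

Run:
```python
from m import *
for f in ('scene0','s1','s2'):
    c=load(f)
    for u,v in [x[0] for x in cents(c,(5,150,80),(20,255,255),78,8)]:
        if 240<u<400 and v<200: print(f,u,v,[ray(c,u,v,z).round(1) for z in(40,60,78)])
c=load('top0'); print([ray(c,129.9,219,z).round(1) for z in (40,60,78)])
w=load('w1');cv2.imwrite('pics/p3.png',cv2.cvtColor(cv2.resize(w['image'][100:300,130:380],(750,600),interpolation=2),cv2.COLOR_RGB2BGR))
```

```text
scene0 266.3 153.7 [array([283.3, 105.9,  40. ]), array([311.6, 105.1,  60. ]), array([337. , 104.4,  78. ])]
scene0 331.4 181.5 [array([442.7, 322.5,  40. ]), array([467.6, 317.2,  60. ]), array([490. , 312.4,  78. ])]
scene0 374.6 185.9 [array([464.8, 463.1,  40. ]), array([489.2, 454.8,  60. ]), array([511.2, 447.3,  78. ])]
s1 265.5 153.2 [array([280.2, 103. ,  40. ]), array([308.6, 102.3,  60. ]), array([334. , 101.7,  78. ])]
s1 331.7 181.0 [array([440. , 323.9,  40. ]), array([465. , 318.5,  60. ]), array([487.4, 313.7,  78. ])]
s1 374.4 185.9 [array([464.8, 462.4,  40. ]), array([489.2, 454.1,  60. ]), array([511.2, 446.7,  78. ])]
s2 265.8 153.3 [array([280.9, 104.1,  40. ]), array([309.2, 103.4,  60. ]), array([334.6, 102.7,  78. ])]
s2 331.4 181.7 [array([443.8, 322.4,  40. ]), array([468.6, 317.1,  60. ]), array([491. , 312.3,  78. ])]
s2 374.4 185.9 [array([464.8, 462.4,  40. ]), array([489.2, 454.1,  60. ]), array([511.2, 446.7,  78. ])]
[array([496.1, 322. ,  40. ]), array([493.5, 317. ,  60. ]), array([491.2, 312.4,  78. ])]
```

View pics/p3.png

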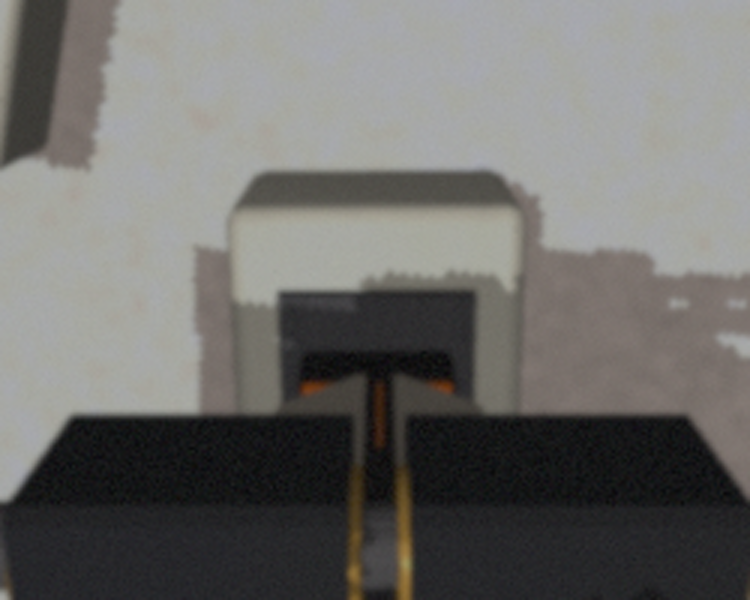

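Run:
```python
from m import *
from scipy.spatial.transform import Rotation as S
o2=get_obs(); w2=load('w2'); w1=load('w1')
def proj(c,p,R,q):
    M=np.array(c['mount']); x=np.linalg.inv(M)@np.append(R.T@(np.array(q)-p),1); y=c['K']@x[:3]; return (y[:2]/y[2]).round(1)
R=S.from_euler('xyz',o2['tcp_rot']).as_matrix()
for z in(65,68,78): print('w1 stripe',z,proj(w1,np.array([492.8,315.4,68.4]),R,(491,313.3,z)))
print('tip px',proj(w1,np.zeros(3),np.eye(3),[0,0,0]), 'back 20', proj(w1,np.zeros(3),np.eye(3),[-20,0,0]))
print([(x[0],x[1]) for x in cents(w1,(5,150,80),(20,255,255),78,5)])
print(R.round(4)); print(w1['mount'].round(3))
for f,o in (('w0',pickle.load(open('pics/o0.pkl','rb'))),('w2',o2)):
    R=S.from_euler('xyz',o['tcp_rot']).as_matrix()
    print(f,[proj(load(f),o['tool_pos'],R,(491,313.3,z)) for z in (60,78)])
```

```text
w1 stripe 65 [256.3 229.6]
w1 stripe 68 [256.3 231.6]
w1 stripe 78 [256.3 238.8]
tip px [256.3 227.6] back 20 [256.3 242.3]
[(array([337.3,  13.7]), np.int32(181)), (array([83. , 37.1]), np.int32(964)), (array([233.4, 228.8]), np.int32(16)), (array([278. , 228.7]), np.int32(11)), (array([264.1, 270.2]), np.int32(52)), (array([247.6, 279.3]), np.int32(10)), (array([247.9, 298. ]), np.int32(37)), (array([264.1, 299.2]), np.int32(44))]
[[-2.100e-03  7.666e-01 -6.421e-01]
 [-9.000e-04 -6.422e-01 -7.666e-01]
 [-1.000e+00 -1.000e-03  2.000e-03]]
[[ 0.00000e+00 -2.83000e-01  9.59000e-01 -1.77734e+02]
 [ 1.00000e+00 -1.00000e-03 -1.00000e-03 -1.80000e-02]
 [ 1.00000e-03  9.59000e-01  2.83000e-01 -7.56250e+01]
 [ 0.00000e+00  0.00000e+00  0.00000e+00  1.00000e+00]]
w0 [array([248.6, 171.5]), array([248.1, 175.7])]
w2 [array([256.6, 135.6]), array([256.6, 138. ])]
```

Run:
```python
from m import *
from scipy.spatial.transform import Rotation as S
o2=get_obs(); w1=load('w1'); R=S.from_euler('xyz',o2['tcp_rot']).as_matrix()
def pw(q,p=np.array([492.8,315.4,68.4])):
    x=np.linalg.inv(w1['mount'])@np.append(R.T@(np.array(q)-p),1); y=w1['K']@x[:3]; return (y[:2]/y[2]).round(1)
d=np.array([.637,.771]); piv=np.array([491,313.3])-26*d
for a in(-.2,.2):
    for s in(20,27,34): 
        r=s*np.cos(a)+6*np.sin(a); print(a,s,pw([*(piv+r*d),67+6*np.cos(a)-s*np.sin(a)]))
# box top far edge & frame for height sanity (60mm from pivot, z 50)
print('box far top edge',pw([*(piv+60*d),50]),'frame far',pw([*(piv+42*d),54]))
s0=load('scene0')['image'];s1=load('s1')['image']
r=lambda i:cv2.resize(i[150:220,290:360],(390,390),interpolation=2)
cv2.imwrite('pics/p4.png',cv2.cvtColor(np.hstack([r(s0),r(s1)]),cv2.COLOR_RGB2BGR))
```

```text
-0.2 20 [256.4 249.9]
-0.2 27 [256.3 240.1]
-0.2 34 [256.2 230. ]
0.2 20 [256.3 240.2]
0.2 27 [256.3 228.8]
0.2 34 [256.2 217.2]
box far top edge [255.9 169.6] frame far [256.1 199. ]
```

View pics/p4.png

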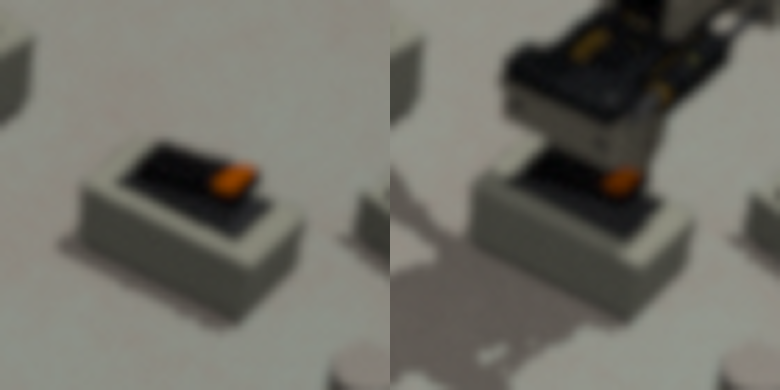

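Before and after scene crops show the stripe at the same spot (crop 235,180), with the fingertips just at its top, although the reading said z = 65. So the tip seems to be about 11–13 mm higher than reported. x and y fit: in the wrist view the tip is centred on the stripe. I go back down and let contact force decide.

send_rows:
  moves:
    - [20, 0, -20, 0]
    - [45, 0, -19, 0]
    - [45, 0, 0, 0]
    - [25, 0, 0, 0]
    - [5, 0, 0, 0]
    - [0, 0, 0, 0]
    - [0, 0, 0, 0]

```text
time: 8.78
tool_pos: [493.1, 315.1, 66.3]
tcp_rot: [2.68, 1.568, 0.412]
contact_force: [-0.4, 0.4, -0.3]
grip_width: 0.5
```

send_rows:
  moves:
    - [1, 0, 0, 0]
    - [1, 0, 0, 0]

```text
time: 9.02
tool_pos: [492.5, 314.8, 63.6]
tcp_rot: [2.613, 1.57, 0.344]
contact_force: [0.1, -0.2, -0.3]
grip_width: 0.6
```

send_rows:
  moves:
    - [1, 0, 0, 0]
    - [1, 0, 0, 0]

```text
time: 9.28
tool_pos: [492.2, 314.7, 61.0]
tcp_rot: [1.315, 1.571, -0.953]
contact_force: [0.2, 0.6, 1.0]
grip_width: 0.3
```

send_rows:
  moves:
    - [1, 0, 0, 0]
    - [1, 0, 0, 0]

```text
time: 9.52
tool_pos: [492.2, 314.7, 59.0]
tcp_rot: [0.183, 1.571, -2.085]
contact_force: [-0.6, 0.7, 1.0]
grip_width: 0.2
```

send_rows:
  moves:
    - [1, 0, 0, 0]
    - [1, 0, 0, 0]

```text
time: 9.78
tool_pos: [492.5, 314.9, 57.3]
tcp_rot: [2.817, 1.57, 0.549]
contact_force: [0.1, 1.5, 2.3]
grip_width: 0.4
```

send_rows:
  moves:
    - [1, 0, 0, 0]
    - [0, 0, 0, 0]

```text
time: 10.02
tool_pos: [492.5, 314.8, 56.2]
tcp_rot: [2.527, 1.57, 0.258]
contact_force: [0.4, 0.6, 2.6]
grip_width: -0.0
```

Run:
```python
from m import *
s=snap('scene','s3');w=snap('wrist','w3'); print(get_obs()['contact_force'],[x[:2] for x in cents(s,(5,150,80),(20,255,255),78,5) if 320<x[0][0]<340])
r=lambda i:cv2.resize(i[150:220,290:360],(390,390),interpolation=2)
cv2.imwrite('pics/p5.png',cv2.cvtColor(np.hstack([r(s['image']),cv2.resize(w['image'][160:260,190:320],(390,390))]),cv2.COLOR_RGB2BGR))
```

```text
[1.86470495 0.23814361 1.88299021] []
```

View pics/p5.png

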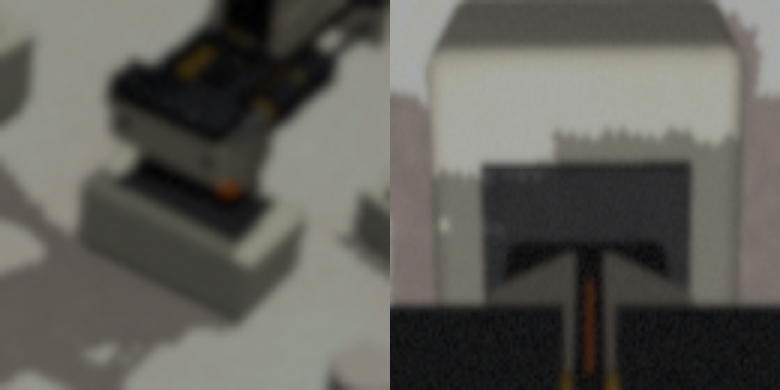

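The scene crop now shows the stripe starting down (crop 228,190) at 2–2.5 N, so contact comes at a reported z of about 58–59 against a true 78. The tips read about 19 mm low. I continue to the stop.

send_rows:
  moves:
    - [1, 0, 0, 0]
    - [1, 0, 0, 0]
    - [1, 0, 0, 0]
    - [0, 0, 0, 0]

```text
time: 10.62
tool_pos: [492.1, 314.6, 53.0]
tcp_rot: [0.049, 1.57, -2.219]
contact_force: [1.4, 0.5, 1.1]
grip_width: 0.5
```

send_rows:
  moves:
    - [1, 0, 0, 0]
    - [1, 0, 0, 0]
    - [0, 0, 0, 0]

```text
time: 11.0
tool_pos: [492.4, 314.8, 51.1]
tcp_rot: [2.696, 1.57, 0.428]
contact_force: [1.0, 1.3, 2.4]
grip_width: 0.7
```

send_rows:
  moves:
    - [1, 0, 0, 0]
    - [0, 0, 0, 0]

```text
time: 11.25
tool_pos: [492.5, 314.9, 50.1]
tcp_rot: [2.794, 1.57, 0.526]
contact_force: [1.1, 2.8, 3.2]
grip_width: 0.7
```

send_rows:
  moves:
    - [0.7, 0, 0, 0]
    - [0, 0, 0, 0]

```text
time: 11.5
tool_pos: [492.5, 314.9, 49.4]
tcp_rot: [2.733, 1.57, 0.465]
contact_force: [2.3, 2.9, 2.6]
grip_width: 0.1
```

send_rows:
  moves:
    - [0.7, 0, 0, 0]
    - [0, 0, 0, 0]

```text
time: 11.75
tool_pos: [492.6, 314.9, 49.2]
tcp_rot: [2.728, 1.57, 0.46]
contact_force: [1.6, 2.9, 6.1]
grip_width: 0.6
```

send_rows:
  moves:
    - [0.6, 0, 0, 0]
    - [0, 0, 0, 0]

```text
time: 12.0
tool_pos: [492.6, 315.0, 49.0]
tcp_rot: [2.709, 1.569, 0.441]
contact_force: [0.4, 2.2, 9.6]
grip_width: 0.4
```

send_rows:
  moves:
    - [0.6, 0, 0, 0]
    - [0, 0, 0, 0]

```text
time: 12.25
tool_pos: [492.7, 315.0, 48.9]
tcp_rot: [2.697, 1.569, 0.429]
contact_force: [-0.2, 0.8, 12.8]
grip_width: 0.5
```

The stop is reached: 13 N and no further travel. I lift and check.

send_rows:
  moves:
    - [-5, 0, 0, 0]
    - [-30, 0, 0, 0]
    - [-45, 0, 0, 0]
    - [-30, 0, 0, 0]
    - [0, 0, 40, 0]
    - [0, 0, 40, 0]
    - [0, 0, 0, 0]
    - [0, 0, 0, 0]

```text
time: 13.25
tool_pos: [441.0, 253.4, 157.3]
tcp_rot: [-0.238, 1.57, -2.506]
contact_force: [-0.1, -0.3, -0.4]
grip_width: 0.5
```

Run:
```python
from m import *
from to import to
s=snap('scene','s4');t=snap('top','top4')
for f in('scene0','s4','top0','top4'):
    c=load(f)
    for x in cents(c,(5,150,80),(20,255,255),78,8):
        u,v=x[0]
        if abs(u-331)<6 and abs(v-182)<8 or abs(u-130)<6 and abs(v-219)<6: print(f,u,v,ray(c,u,v,78).round(1),ray(c,u,v,67.5).round(1))
to([(534.5,-98.5,160)])
r=lambda i:cv2.resize(i[150:220,290:360],(390,390),interpolation=2)
cv2.imwrite('pics/p6.png',cv2.cvtColor(np.hstack([r(load('scene0')['image']),r(s['image'])]),cv2.COLOR_RGB2BGR))
```

```text
scene0 331.4 181.5 [490.  312.4  78. ] [476.9 315.2  67.5]
s4 331.8 184.3 [504.3 311.9  78. ] [491.4 314.7  67.5]
top0 129.8 218.9 [491.4 312.6  78. ] [492.8 315.3  67.5]
t 13.35 pos [441.4 253.8 157.2] yaxis deg -40.0 xaxis [-2.e-04 -2.e-04 -1.e+00]
(534.5, -98.5, 160) shift [ -2.7 297.6 210.3]
```

View pics/p6.png

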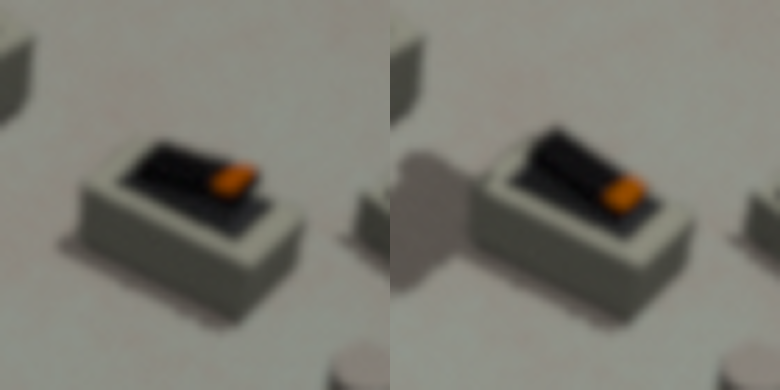

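The rocker is on: the stripe is down at z = 67.5, (491, 315), the other end is up, and the box has not moved. On to blue.

send_rows:
  moves:
    - [0, 38, 27, 0]
    - [0, 38, 27, 0]
    - [0, 38, 27, 0]
    - [0, 38, 27, 0]
    - [0, 38, 27, 0]
    - [0, 38, 27, 0]
    - [0, 38, 27, 0]
    - [0, 32, 21, 0]

```text
time: 14.35
tool_pos: [535.3, -100.7, 157.1]
tcp_rot: [-0.772, 1.57, -3.04]
contact_force: [0.3, -0.2, 0.6]
grip_width: 0.6
```

send_rows:
  moves:
    - [40, 0, 0, 0]
    - [40, 0, 0, 0]
    - [10, 0, 0, 0]
    - [0, 0, 0, 0]
    - [0, 0, 0, 0]

```text
time: 14.98
tool_pos: [535.6, -99.1, 69.0]
tcp_rot: [1.912, 1.568, -0.356]
contact_force: [-0.1, 0.3, 0.1]
grip_width: 0.4
```

Run:
```python
from m import *
from to import to
o=get_obs();w=snap('wrist','w5')
for k in('blue','green','red','yellow'):
    for x in cents(w,*C[k][:2],64,60):
        q=wray(w,dict(o,tool_pos=np.array(o['tool_pos'])+[0,0,0]),*x[0],64); print(k,x[:2],q.round(1))
to([(534.5,-98.5,50)])
cv2.imwrite('pics/p7.png',cv2.cvtColor(w['image'],cv2.COLOR_RGB2BGR))
```

```text
blue (array([250.9, 214.3]), np.int32(1206)) [537.3 -92.   64. ]
green (array([336.7, 212.8]), np.int32(1384)) [ 577.7 -124.7   64. ]
t 15.03 pos [535.6 -99.2  69. ] yaxis deg -39.9 xaxis [ 0.0028 -0.0011 -1.    ]
(534.5, -98.5, 50) shift [19.  -1.3  0.2]
```

View pics/p7.png

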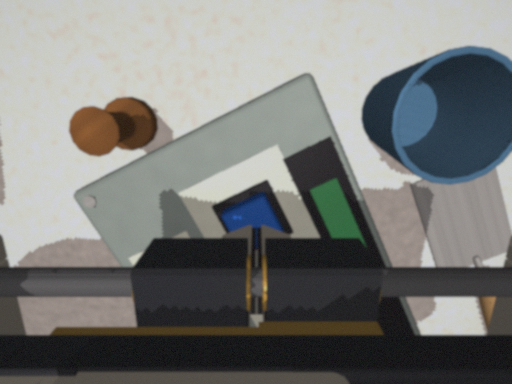

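The wrist view shows the shut tips over the blue key (about 250,214) with cup and stamp clear. I press.

send_rows:
  moves:
    - [10, -1, 0, 0]
    - [8, 0, 0, 0]
    - [3, 0, 0, 0]
    - [0, 0, 0, 0]

```text
time: 15.52
tool_pos: [533.4, -98.3, 46.1]
tcp_rot: [-1.06, 1.57, 2.955]
contact_force: [-0.9, 0.2, 0.1]
grip_width: 0.6
```

send_rows:
  moves:
    - [1.5, 0, 0, 0]
    - [1.5, 0, 0, 0]
    - [1, 0, 0, 0]
    - [1, 0, 0, 0]
    - [0, 0, 0, 0]

```text
time: 16.15
tool_pos: [533.8, -98.4, 41.6]
tcp_rot: [1.779, 1.57, -0.489]
contact_force: [-0.8, 0.2, 3.1]
grip_width: 0.3
```

send_rows:
  moves:
    - [1, 0, 0, 0]
    - [1, 0, 0, 0]
    - [0, 0, 0, 0]

```text
time: 16.52
tool_pos: [533.8, -98.4, 39.4]
tcp_rot: [1.777, 1.57, -0.492]
contact_force: [1.3, 0.1, 1.6]
grip_width: 0.6
```

send_rows:
  moves:
    - [1, 0, 0, 0]
    - [0, 0, 0, 0]

```text
time: 16.77
tool_pos: [533.8, -98.4, 38.5]
tcp_rot: [1.662, 1.57, -0.606]
contact_force: [-0.3, -1.4, 0.9]
grip_width: 0.5
```

send_rows:
  moves:
    - [0.8, 0, 0, 0]
    - [0, 0, 0, 0]

```text
time: 17.02
tool_pos: [533.8, -98.4, 37.8]
tcp_rot: [1.763, 1.57, -0.505]
contact_force: [1.5, -0.2, 2.9]
grip_width: 0.4
```

send_rows:
  moves:
    - [0.6, 0, 0, 0]
    - [0, 0, 0, 0]

```text
time: 17.27
tool_pos: [533.8, -98.4, 37.4]
tcp_rot: [1.759, 1.57, -0.51]
contact_force: [0.1, 0.5, 5.2]
grip_width: 0.6
```

send_rows:
  moves:
    - [0.6, 0, 0, 0]
    - [0, 0, 0, 0]

```text
time: 17.52
tool_pos: [533.8, -98.4, 37.1]
tcp_rot: [1.804, 1.57, -0.464]
contact_force: [-0.1, -0.1, 7.5]
grip_width: 0.3
```

send_rows:
  moves:
    - [0.6, 0, 0, 0]
    - [0, 0, 0, 0]

```text
time: 17.77
tool_pos: [533.8, -98.4, 36.8]
tcp_rot: [1.771, 1.57, -0.497]
contact_force: [-1.6, -0.2, 9.8]
grip_width: 0.5
```

send_rows:
  moves:
    - [1.2, 0, 0, 0]
    - [0, 0, 0, 0]

```text
time: 18.02
tool_pos: [533.8, -98.4, 36.0]
tcp_rot: [1.817, 1.57, -0.451]
contact_force: [-2.8, 0.2, 13.0]
grip_width: 0.4
```

send_rows:
  moves:
    - [-5, 0, 0, 0]
    - [-30, 0, 0, 0]
    - [-35, 0, 0, 0]
    - [0, 0, 0, 0]
    - [0, 0, 0, 0]

```text
time: 18.65
tool_pos: [532.7, -98.0, 103.7]
tcp_rot: [-1.171, 1.569, 2.844]
contact_force: [0.5, 0.5, -1.2]
grip_width: 0.3
```

```bash
python3 to.py "[(446.8,-178.1,100),(446.8,-178.1,50)]"
```

```text
t 18.65 pos [532.7 -98.  103.7] yaxis deg -40.0 xaxis [-1.9e-03  6.0e-04 -1.0e+00]
(446.8, -178.1, 100) shift [  3.8 -14.4 116.6]
(446.8, -178.1, 50) shift [50.   0.1 -0. ]
```

send_rows:
  moves:
    - [0, -5, 39, 0]
    - [0, -5, 39, 0]
    - [0, -4, 39, 0]
    - [0, 0, 0, 0]
    - [0, 0, 0, 0]

```text
time: 19.27
tool_pos: [447.6, -178.6, 103.9]
tcp_rot: [-1.578, 1.569, 2.436]
contact_force: [-0.3, -0.0, 0.4]
grip_width: 0.0
```

Run:
```python
from m import *
from to import to
snap('scene','s6'); snap('top','top6')
for f in('scene0','s4','s6','top0','top6'):
    c=load(f); print(f,{k:[(x[0].tolist(),int(x[1])) for x in cents(c,*C[k],) if 160<x[0][0]<370 and x[0][1]>150] for k in('blue','yellow','green','red')})
to([(446.8,-178.1,50)])
r=lambda i:cv2.resize(i[160:225,140:240],(390,254),interpolation=2)
cv2.imwrite('pics/p8.png',cv2.cvtColor(np.hstack([r(load(f)['image']) for f in('s4','s6')]),cv2.COLOR_RGB2BGR))
```

```text
scene0 {'blue': [([203.2, 193.4], 40)], 'yellow': [([169.6, 187.4], 45)], 'green': [([181.8, 176.0], 33)], 'red': [([204.5, 180.1], 32)]}
s4 {'blue': [([203.5, 193.6], 44)], 'yellow': [([169.5, 187.5], 46)], 'green': [([181.8, 176.1], 35)], 'red': [([204.6, 180.2], 33)]}
s6 {'blue': [([203.5, 194.7], 46)], 'yellow': [([169.8, 187.6], 44)], 'green': [], 'red': [([204.6, 180.0], 35)]}
top0 {'blue': [([309.2, 199.9], 139)], 'yellow': [([358.0, 211.0], 133)], 'green': [([345.1, 237.0], 137)], 'red': [([312.0, 228.4], 100)]}
top6 {'blue': [([308.7, 200.3], 149)], 'yellow': [], 'green': [], 'red': [([312.4, 228.1], 85)]}
t 19.38 pos [ 448.1 -178.3  104.2] yaxis deg -39.9 xaxis [-6.e-04  5.e-04 -1.e+00]
(446.8, -178.1, 50) shift [54.2 -1.1  0.7]
```

Blue dropped 1.1 px in the scene view, about 6 mm, while yellow and red stayed put. Now green.

send_rows:
  moves:
    - [25, -1, 1, 0]
    - [25, 0, 0, 0]
    - [6, 0, 0, 0]
    - [0, 0, 0, 0]

```text
time: 19.88
tool_pos: [446.7, -178.8, 48.7]
tcp_rot: [-1.345, 1.57, 2.67]
contact_force: [0.3, 0.2, -0.9]
grip_width: 0.5
```

send_rows:
  moves:
    - [1.5, 0, 0, 0]
    - [1.5, 0, 0, 0]
    - [1.5, 0, 0, 0]
    - [1.5, 0, 0, 0]
    - [1.5, 0, 0, 0]
    - [0, 0, 0, 0]

```text
time: 20.62
tool_pos: [446.5, -179.3, 41.3]
tcp_rot: [1.61, 1.57, -0.658]
contact_force: [-1.4, -0.4, 3.6]
grip_width: 0.3
```

send_rows:
  moves:
    - [1, 0, 0, 0]
    - [1, 0, 0, 0]
    - [0, 0, 0, 0]

```text
time: 21.0
tool_pos: [446.5, -179.3, 39.3]
tcp_rot: [1.527, 1.57, -0.741]
contact_force: [0.0, -0.5, 4.0]
grip_width: 0.3
```

send_rows:
  moves:
    - [1, 0, 0, 0]
    - [1, 0, 0, 0]
    - [0, 0, 0, 0]

```text
time: 21.38
tool_pos: [446.5, -179.3, 37.9]
tcp_rot: [1.555, 1.57, -0.714]
contact_force: [-0.9, 0.6, 11.5]
grip_width: 0.5
```

send_rows:
  moves:
    - [0.8, 0, 0, 0]
    - [0, 0, 0, 0]

```text
time: 21.62
tool_pos: [446.5, -179.3, 37.8]
tcp_rot: [1.588, 1.57, -0.681]
contact_force: [-4.5, 1.7, 18.1]
grip_width: 0.7
```

send_rows:
  moves:
    - [0.8, 0, 0, 0]
    - [0, 0, 0, 0]

```text
time: 21.88
tool_pos: [446.6, -179.4, 37.6]
tcp_rot: [1.593, 1.569, -0.675]
contact_force: [-5.5, 2.8, 26.3]
grip_width: 0.6
```

Green hit a firm stop at 26 N, so I release and verify all keys.

send_rows:
  moves:
    - [-5, 0, 0, 0]
    - [-30, 0, 0, 0]
    - [-45, 0, 0, 0]
    - [-30, 0, 0, 0]
    - [0, 30, 50, 0]
    - [0, 30, 50, 0]
    - [0, 20, 30, 0]
    - [0, 0, 0, 0]

```text
time: 22.88
tool_pos: [423.2, -332.1, 144.7]
tcp_rot: [-1.406, 1.57, 2.605]
contact_force: [-0.7, 0.1, -0.3]
grip_width: 0.3
```

Run:
```python
from m import *
o=get_obs();print(o['tool_pos'],o['contact_force'],o['time'])
acc={}
for i in range(6):
    s=snap('scene',f's7_{i}')
    for k in('blue','yellow','green','red'):
        for x in cents(s,*C[k]):
            if 160<x[0][0]<240 and x[0][1]>165: acc.setdefault(k,[]).append(x[0])
for k,v in acc.items(): print(k,len(v),np.mean(v,0).round(2),np.std(v,0).round(2))
from scipy.spatial.transform import Rotation as S
c=s; R=S.from_euler('xyz',c['attitude']).as_matrix()
def pr(q): y=c['K']@(R.T@(np.array(q)-c['position'])); return (y[:2]/y[2]).round(2)
print('expected blue shift for 6mm',pr((535,-98.5,64)),pr((535,-98.5,58)))
snap('top','top7')
r=lambda i:cv2.resize(i[160:220,140:240],(800,480),interpolation=2)
m=np.mean([load(f's7_{i}')['image'] for i in range(6)],0).astype(np.uint8)
cv2.imwrite('pics/p9.png',cv2.cvtColor(r(m),cv2.COLOR_RGB2BGR))
```

```text
[ 423.22571183 -332.1261489   144.6571824 ] [-0.65982875  0.10735686 -0.29048598] 22.875
blue 6 [203.43 194.7 ] [0.05 0.  ]
yellow 6 [169.43 187.57] [0.05 0.05]
green 6 [182.07 176.  ] [0.05 0.  ]
red 6 [204.6 180.2] [0. 0.]
expected blue shift for 6mm [203.27 193.11] [203.4  194.54]
```

View pics/p9.png

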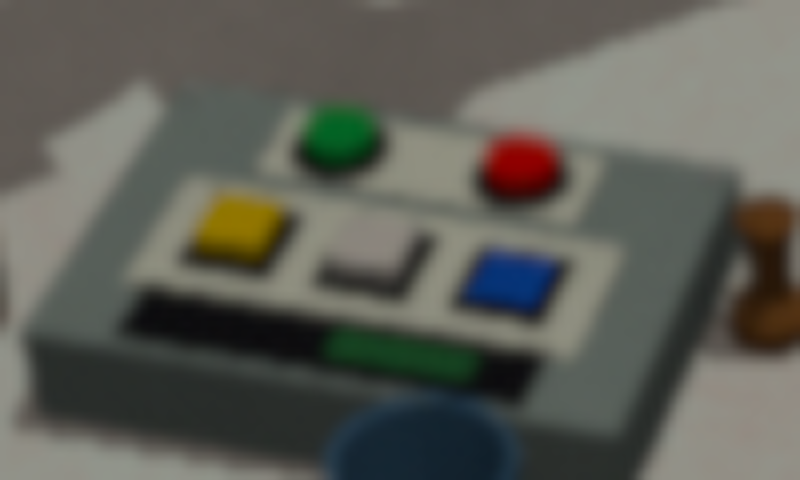

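Final view: blue (510,280) sits low with its skirt gone. Yellow, white, red and green stand up, the stamp and cup are in place, and the arm is clear. I hand in.

```bash
python3 -c "
from plant import close_job; print(close_job())"
```

```text
the job is handed in; nothing more can be done
None
```

I turned the power rocker on, pressed the blue key home, then pressed and released the green key, in that order. I handed the job in at about 23 s of the 45 s allowed, with the arm clear of everything.

- **Rocker:** I pressed the striped end of the middle-sized box to a firm stop at 13 N. The cameras then put the stripe at 67.5 mm (on), and the box showed no visible movement.
- **Blue key:** I pressed it to 13 N, well above its 3 N resistance. It stayed down afterwards. The scene camera showed a drop of 1.1–1.3 px where a full 6 mm should give 1.4 px. I took that as fully home within measuring error, given the force and depth reached.
- **Green key:** I pressed it to a firm stop at 26 N. It came back up to its original image position.
- **Other keys and the bench:** Yellow and red did not move in the image. White stands up in the last view, judged by eye only. The stamp and cup beside the desk looked in place; I did not check the other bystanders.

**Failed or disagreed:**
- **First press:** it fell short because the reported tool height is about 19 mm below where the shut fingertips really touch. I noticed the rocker had not moved and pressed again by contact force. Nothing was touched in that first try.
- **Blue stop:** it felt softer than the green one, and the tool went about 1.6 mm lower there. I did not find out why.

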